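# Gauge drilled bars on the rod and close the stack

## Task

Lift the black pressure plate off the gauge rod and lay it on the cork pad for the time being. Slide each drilled bar whose hole passes over the rod all the way down it, so that they lie flat on one another on the stand, and lay each bar whose hole is too tight for the rod in the orange tray. When every bar is sorted, lower the pressure plate back over the rod to lie flat on top of the stack; leave the other things on the bench where they are.

Things in the scene. Friction and masses are not known exactly. Their poses are not given: they have to be found in the camera images.
- stand: fixed gauge stand: round steel foot 72 mm across and 20 mm high, with a vertical rod 12 mm in diameter in its centre. Origin: centre of the underside, on the bench; z up.
- rod_foot (a point): where the rod leaves the foot's upper face, on the rod's axis, 20 mm above the bench
- rod_tip (a point): top of the rod, on its axis, 125 mm above the bench; the last 10 mm taper from 12 mm to 6 mm diameter
- plate: pressure plate: black, 150 x 60 x 14 mm, 0.26 kg, 15 mm hole through its middle, lying over the rod on the stand's foot at first. To hold it by: two upright aluminium fins, each 30 mm long (along x), 14 mm thick (y), reaching from 14 to 42 mm above the underside, centred 58 mm either side of the hole. Origin: hole axis at the underside; x along the length, z up.
- cork: cork pad lying fixed on the bench, 200 x 100 mm, 3 mm thick; origin at the centre of its underside, x along its length. Empty at the start.
- mat: black rubber mat, fixed, 360 (x) x 340 (y) mm, 2 mm thick, on which the bars lie at the start; origin at the centre of its underside
- tray: orange open tray, fixed, 220 (x) x 160 (y) x 40 mm high, walls and floor 4 mm thick; origin at the centre of its underside, x along its length. Empty at the start; it takes the bars lengthwise.
- bar1: aluminium bar 150 x 28 x 12 mm, 0.135 kg; may be absent; lies flat on the rubber mat at first. Hole through its middle: 15 mm (passes over the rod) or 10 mm (stops on the rod's taper); outside all alike, so look, or try it on the rod. Origin: hole axis at the underside; x along the length, z up. Gripped across its width 60 mm from the middle, it goes all the way down with the gripper beside the rod.
- bar2: aluminium bar 150 x 28 x 12 mm, 0.135 kg; may be absent; lies flat on the rubber mat at first. Hole through its middle: 15 mm (passes over the rod) or 10 mm (stops on the rod's taper); outside all alike, so look, or try it on the rod. Origin: hole axis at the underside; x along the length, z up. Gripped across its width 60 mm from the middle, it goes all the way down with the gripper beside the rod.
- bar3: aluminium bar 150 x 28 x 12 mm, 0.135 kg; may be absent; lies flat on the rubber mat at first. Hole through its middle: 15 mm (passes over the rod) or 10 mm (stops on the rod's taper); outside all alike, so look, or try it on the rod. Origin: hole axis at the underside; x along the length, z up. Gripped across its width 60 mm from the middle, it goes all the way down with the gripper beside the rod.
- bar4: aluminium bar 150 x 28 x 12 mm, 0.135 kg; may be absent; lies flat on the rubber mat at first. Hole through its middle: 15 mm (passes over the rod) or 10 mm (stops on the rod's taper); outside all alike, so look, or try it on the rod. Origin: hole axis at the underside; x along the length, z up. Gripped across its width 60 mm from the middle, it goes all the way down with the gripper beside the rod.
- bar5: aluminium bar 150 x 28 x 12 mm, 0.135 kg; may be absent; lies flat on the rubber mat at first. Hole through its middle: 15 mm (passes over the rod) or 10 mm (stops on the rod's taper); outside all alike, so look, or try it on the rod. Origin: hole axis at the underside; x along the length, z up. Gripped across its width 60 mm from the middle, it goes all the way down with the gripper beside the rod.
- pliers: flat pliers with blue grips, 135 x 40 x 12 mm, lying beyond the rod; to be left where it is. Origin: underside
- tip_stand: white ceramic soldering tip stand, 64 mm across, 45 mm high, beyond the rod; to be left where it is. Origin: underside
- speaker: round black speaker, 100 mm across, 60 mm high, at the back of the bench; to be left where it is. Origin: underside
- dish: small glass dish, 72 mm across, 25 mm high, on the robot's side of the rod; to be left where it is. Origin: underside
- driver: screwdriver 170 mm long, lying on the robot's side of the tray; to be left where it is. Origin: underside
- tape: grey ring of tape, 90 mm across, 19 mm high, on the robot's side of the rubber mat; to be left where it is. Origin: underside
Mind the look-alikes: they are no part of the job. There is more than one size of the cork; the job needs the larger.

How it is judged:
On the way, in this order (a step that is already met when the one before it is completed fails the run):
1. the pressure plate is off the rod and lies on the cork pad (horizontal distance between plate and cork below 0.06 m and z of plate in the frame of cork below 0.012 m and angle between plate's own z axis and vertical below 0.1 rad), for 0.2 s.
2. every bar that fits is down on the rod, flat on the stack, and every tight bar lies in the tray (horizontal distance between each of bar1, bar3, bar4 and rod_foot below 0.005 m and z of each of bar1, bar3, bar4 in the frame of stand below 0.05 m and angle between each of bar1, bar3, bar4's own z axis and vertical below 0.06 rad and x of bar2 in the frame of tray between -0.05 and 0.05 m and y of bar2 in the frame of tray between -0.07 and 0.07 m and z of each of bar2, bar5 in the frame of tray below 0.04 m and x of bar5 in the frame of tray between -0.05 and 0.05 m and y of bar5 in the frame of tray between -0.07 and 0.07 m), for 0.2 s.
At the end, for the whole second after the job is handed in: Wide-bore bars on the rod (5 mm off axis, underside under 50 mm high, tilt 0.06 rad), tight ones in the tray (50 mm along, 70 mm across of its centre, under 40 mm high), the plate over the rod above the bars (5 mm, under 62 mm, 0.06 rad); all at rest (all of step 2 and linear speed of each of bar1, bar2, bar3, bar4, bar5, plate below 0.03 m/s and horizontal distance between plate and rod_foot below 0.005 m and z of plate in the frame of stand below 0.062 m and angle between plate's own z axis and vertical below 0.06 rad and z of plate in the frame of bar1 above 0.008 m and z of plate in the frame of bar3 above 0.008 m and z of plate in the frame of bar4 above 0.008 m); the robot touches nothing.
It fails at once if a bystander (pliers, tip stand, speaker, dish, screwdriver, tape) is moved more than 40 mm (distance of any of pliers, tip_stand, speaker, dish, driver, tape from where it was at the start of the episode above 0.04 m).
Of bar1, bar2, bar3, bar4, bar5 only 3 to 5 are there at a start; the rules pass over those that are not, and their reading is None.
At some moment in a run one of bar1, bar2, bar3, bar4, bar5 may be knocked a few centimetres aside while the robot is not near it.
It also fails if it takes over 210 s, if anything falls off the work surface, if the arm or the gripper's body presses on something with over 40 N, if the wrist force passes 120 N, or if a joint passes its speed limit or range.

## Robot

A 6-joint arm with a two-finger parallel gripper is mounted at the origin on the work surface. World frame = base frame: x ahead of the robot, y to its left, z up, the work surface at z = 0. Lengths are in m, angles in rad, forces in N, time in s.
With the tool pointing down it reaches from about 0.3 to 0.825 m from the base axis. Payload 5.4 kg.
Tool frame: the origin (TCP) lies at the very end of the fingers, on their centre line; the grasp point (between the pads) lies 19 mm behind it; z points along the fingers, x is the direction in which the jaws open and shut, and the axes are right-handed (so a half turn about z gives the same grasp; the last joint's range is limited). The gripper opens to 92 mm and grips with 3 to 60 N. Pads are 20 mm wide; open, the fingers measure 128 mm over their backs; the gripper's body (75 mm by 189 mm) begins 69 mm behind the grasp point.
Start: joints at [1.1, 0.158, 1.597, -0, 1.386, -0.21], TCP at [0.148, 0.556, 0.215] pointing down, gripper open.
Joint ranges: [-2.91, 2.91], [-0.94, 2.29], [0.18, 2.7], [-1.29, 4.43], [0.17, 2.64], [-3, 3]. Speed limits (rad/s): [2.57, 2.57, 3.14, 3.14, 3.14, 3.14].

## Interface

Orientations are given as a rotation vector (axis times angle).
In Python, from workcell import bot gives the robot as it stands. Calls block until the motion is done:
- bot.goto(position, orientation): joint-space move of the TCP to a pose.
- bot.line_to(position, rot=None, max_speed=0.15): straight line of the TCP; rot=None keeps the orientation; max_speed is the mean speed in m/s.
- bot.set_joints(angles): joint-space move.
- bot.set_gripper(opening, newtons=None): opening from 0.0 (shut) to 1.0 (fully open); newtons is the grip in N (None keeps the last); returns when the fingers have stopped.
- bot.hold(seconds).
- bot.inverse_kinematics(position, orientation): joint angles nearest the present ones, or None.
- bot.read_camera(name): name is "scene" or "top" or "wrist"; returns a dict with "pixels" (384x512x3 uint8, blue, green, red), "fx", "fy", "cx", "cy" (pixels), "k1" (the pictures are not rectified: a ray, as slopes to the right and down, at radius r is drawn at 1 + k1 r^2 times it, then the intrinsics apply), "R" (3x3) and "t" (3): a world point X has camera coordinates R X + t. Camera axes: x right, y down, z forward; pixel columns grow to the right and rows downward; lengths in m; the calibration is good to about 2 mm. A picture is of the moment at which its call begins. There is no depth.
A pose or a line that the arm cannot do raises bot.MotionError and nothing moves.
- bot.job_done(): hands the job in, once; it reports no verdict.
Readings, each from a call of its own:
- bot.current_clock(): time.
- bot.current_joints(): joint angles.
- bot.current_joint_vel(): joint speeds.
- bot.current_effort(): joint torques, N m.
- bot.current_ee_pos(): TCP position.
- bot.current_tool_rot(): TCP orientation.
- bot.current_contact_force(): force on the tool from outside, world axes, zero at the start.
- bot.current_ft_torque(): the same for the moment, N m.
- bot.current_opening(): opening from 0.0 (shut) to 1.0 (fully open).
Only numpy, scipy, OpenCV 4.12 (cv2) and the standard library are available. Lean on these libraries where they do the work, as an engineer would, in place of code of your own. Each camera call takes 0.05 s, during which the arm holds its last target.

## Working session

There is one attempt and no reset: what is moved stays moved. The work goes in short steps, each a Python script; the robot and the scene stay as the last script left them, time stands still between calls to the robot, and variables do not carry over. Pictures are saved under pics/ and viewed, and the job is handed in when it is done.

```bash
ls; mkdir -p pics; python3 - <<'E'
from workcell import bot
import cv2
for n in ["scene","top","wrist"]:
    c=bot.read_camera(n); cv2.imwrite(f"pics/{n}0.png",c["pixels"])
    print(n,c["fx"],c["fy"],c["cx"],c["cy"],c["k1"],c["R"],c["t"])
print(bot.current_clock(),bot.current_tool_rot())
E
```

```text
pics
scene 453.595711278542 453.595711278542 255.65472577697335 184.74977682373157 -0.13281184505723015 [[-0.66244208  0.74890938 -0.01747098]
 [ 0.55875251  0.47843711 -0.67741683]
 [-0.49896505 -0.45851136 -0.73539187]] [ 0.28691902 -0.28511435  1.69732373]
top 347.3913613863462 347.3913613863462 252.9614047289525 191.6901715928567 -0.07457633099190347 [[ 0.0266369  -0.99960135  0.00936084]
 [-0.99207153 -0.02758444 -0.12260986]
 [ 0.12281919 -0.00602068 -0.9924108 ]] [0.07787655 0.55923875 1.17047009]
wrist 289.32718343398153 289.32718343398153 255.86198210957946 196.11995693156646 -0.07227273487950828 [[ 2.57970775e-01  9.66152694e-01 -2.27875895e-04]
 [ 9.35326109e-01 -2.49680704e-01  2.50648391e-01]
 [ 2.42107722e-01 -6.48730979e-02 -9.68078164e-01]] [-0.57369611 -0.02797419  0.38941637]
0.15 [ 2.49090961e+00  1.91337790e+00 -2.03581786e-03]
```

View pics/scene0.png

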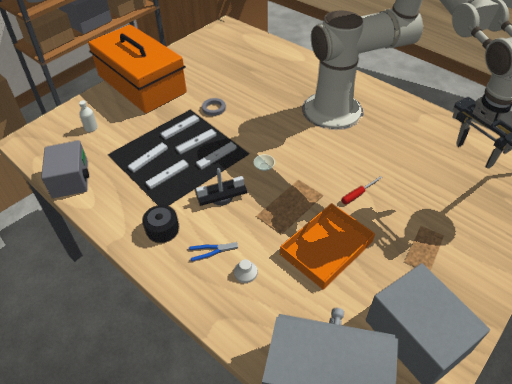

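View pics/top0.png

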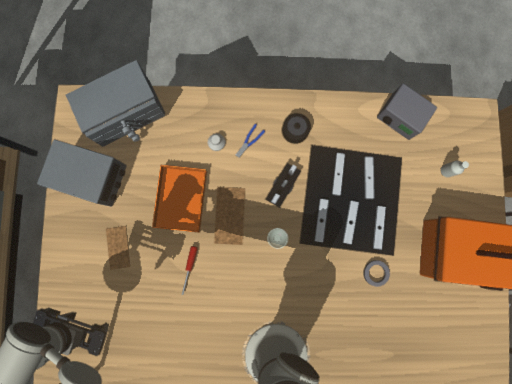

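View pics/wrist0.png

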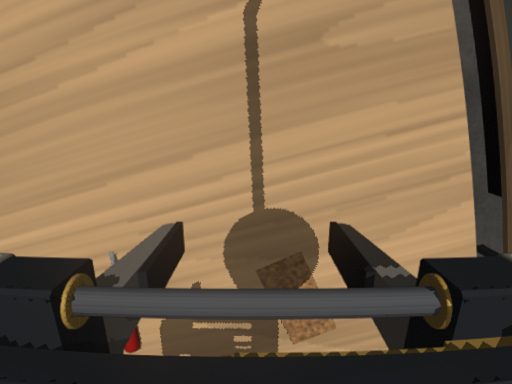

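The top view shows five bars on the mat, the plate at about (284,184), the large cork at about (230,215) and the tray at about (182,198). The small cork at (118,245) is the look-alike. Next I'll write helpers and get coarse positions.

```bash
cat > h.py <<'E'
from workcell import bot
import cv2, numpy as np, math
from scipy.spatial.transform import Rotation as Ro
def cam(n,save=None):
    c=bot.read_camera(n)
    c["R"]=np.array(c["R"]);c["t"]=np.array(c["t"])
    if save: cv2.imwrite("pics/"+save+".png",c["pixels"])
    return c
def rays(c,uv):
    uv=np.atleast_2d(np.asarray(uv,float))
    d=np.c_[(uv[:,0]-c["cx"])/c["fx"],(uv[:,1]-c["cy"])/c["fy"]]
    s=d.copy()
    for _ in range(20):
        s=d/(1+c["k1"]*(s**2).sum(1,keepdims=True))
    w=np.c_[s,np.ones(len(s))]@c["R"]
    o=-c["R"].T@c["t"]
    return o,w
def toplane(c,uv,z):
    o,w=rays(c,uv)
    return o+w*((z-o[2])/w[:,2])[:,None]
def proj(c,X):
    p=np.atleast_2d(X)@c["R"].T+c["t"]
    s=p[:,:2]/p[:,2:]; s=s*(1+c["k1"]*(s**2).sum(1,keepdims=True))
    return np.c_[s[:,0]*c["fx"]+c["cx"],s[:,1]*c["fy"]+c["cy"]]
def rot(yaw):
    "tool down with tool x (jaw) at world angle yaw"
    x=np.array([math.cos(yaw),math.sin(yaw),0]);z=np.array([0,0,-1.]);y=np.cross(z,x)
    return Ro.from_matrix(np.c_[x,y,z]).as_rotvec()
def bars(c,z=0.014,thr=150,amin=200):
    "bright blobs on the black mat -> list of (xy, yaw, len, wid)"
    g=cv2.cvtColor(c["pixels"],cv2.COLOR_BGR2HSV)
    m=((g[...,2]>thr)&(g[...,1]<45)).astype(np.uint8)*255
    out=[]
    for k in cv2.findContours(m,cv2.RETR_EXTERNAL,cv2.CHAIN_APPROX_NONE)[0]:
        if cv2.contourArea(k)<amin: continue
        P=toplane(c,k[:,0,:],z)[:,:2]
        (x,y),(w,h),a=cv2.minAreaRect((P*1000).astype(np.float32))
        if w<h: w,h,a=h,w,a+90
        a=(a+90)%180-90
        out.append((x/1000,y/1000,math.radians(a),w,h))
    return out
E
python3 - <<'E'
from h import *
c=cam("top")
for b in bars(c,amin=100):print(np.round(b,3))
for n,uv,z in [("plate",(284,184),.03),("dish",(278,237),.025),("cork",(230,215),.003),("tray",(181,198),.02),("tray corners",(160,166),.04),("",(208,166),.04),("",(202,231),.04),("",(155,227),.04)]:
    print(n,np.round(toplane(c,uv,z),3))
for n in ["plate fins",(294,164),(276,200)]:
    if isinstance(n,tuple): print(np.round(toplane(c,n,.05),3))
print("corkc",np.round(toplane(c,[(216,187),(245,187),(244,244),(215,243)],.003),3))
print("matc",np.round(toplane(c,[(311,145),(402,157),(396,255),(301,246)],.002),3))
w=cam("wrist"); o=-w["R"].T@w["t"]; T=Ro.from_rotvec(bot.current_tool_rot()).as_matrix()
print("cam in tool",T.T@(o-np.array(bot.current_ee_pos())), "axes in tool\n",np.round(T.T@w["R"].T,3))
p=c["pixels"][120:270,200:420]; cv2.imwrite("pics/topz.png",cv2.resize(p,None,fx=3.6,fy=3.6,interpolation=cv2.INTER_CUBIC))
E
```

```text
[-7.80000e-02  9.34000e-01 -4.24000e-01  1.42393e+02  1.02195e+02]
[1.00000e-03 8.98000e-01 1.12400e+00 1.13558e+02 2.74140e+01]
[ 1.50000e-02  7.40000e-02 -1.97000e-01  1.85542e+02  6.07520e+01]
[ 4.1400e-01 -3.0000e-03 -1.5460e+00  4.5342e+01  4.1554e+01]
[ 4.46000e-01 -3.57000e-01 -1.04000e-01  1.47794e+02  2.77040e+01]
[  0.462  -0.254  -0.172 148.373  27.331]
[  0.665  -0.651  -1.278 106.177  39.259]
[ 6.25000e-01 -3.21000e-01  1.30000e-02  1.45716e+02  2.69190e+01]
[ 6.34000e-01 -2.10000e-01 -1.10000e-01  1.49519e+02  2.73610e+01]
[ 0.731  0.235  0.49  56.404 45.017]
plate [[ 0.587 -0.015  0.03 ]]
dish [[0.403 0.003 0.025]]
cork [[0.476 0.172 0.003]]
tray [[0.529 0.345 0.02 ]]
tray corners [[0.638 0.42  0.04 ]]
 [[0.642 0.252 0.04 ]]
 [[0.416 0.263 0.04 ]]
 [[0.425 0.425 0.04 ]]
[[ 0.656 -0.046  0.05 ]]
[[0.529 0.014 0.05 ]]
corkc [[0.574 0.225 0.003]
 [0.577 0.122 0.003]
 [0.376 0.119 0.003]
 [0.376 0.221 0.003]]
matc [[ 0.738 -0.114  0.002]
 [ 0.705 -0.451  0.002]
 [ 0.349 -0.421  0.002]
 [ 0.374 -0.081  0.002]]
cam in tool [-0.00096762 -0.07042716 -0.1699811 ] axes in tool
 [[ 1.    -0.     0.001]
 [ 0.     0.968  0.251]
 [-0.001 -0.251  0.968]]
```

View pics/topz.png

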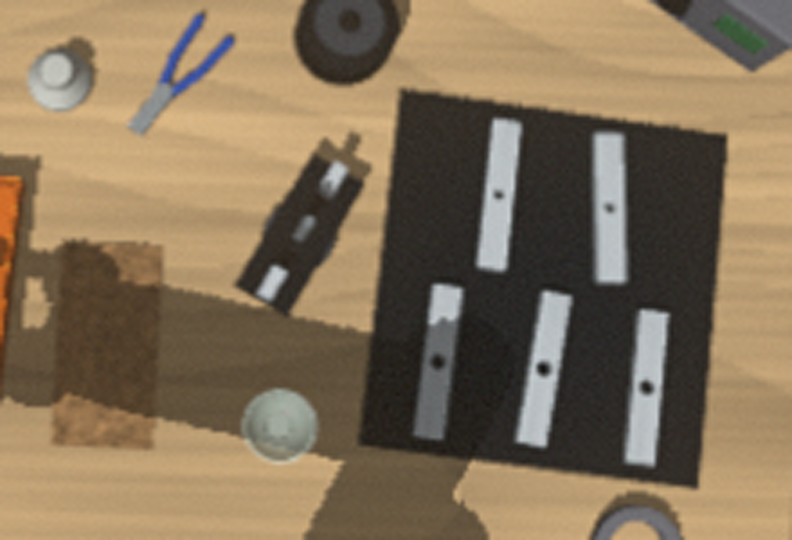

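Zoomed in, the near row's three holes look bigger than the far row's two. I'll check that with the wrist camera and measure the stand.

```bash
python3 - <<'E'
from h import *
bot.goto([0.585,-0.27,0.28],rot(math.radians(80)))
c=cam("wrist","w_mat")
for b in bars(c,amin=500):print(np.round(b,3))
bot.goto([0.635,-0.015,0.28],rot(math.radians(80)))
c=cam("wrist","w_stand")
print(bot.current_clock(),bot.current_joints())
E
```

```text
[  0.659  -0.642  -1.26  106.299  34.212]
[ 6.24000e-01 -3.22000e-01  4.00000e-03  1.51117e+02  2.92840e+01]
[ 4.46000e-01 -3.57000e-01 -1.08000e-01  1.50353e+02  2.96250e+01]
[  0.462  -0.254  -0.18  149.834  28.159]
[ 4.66000e-01 -1.50000e-01 -1.22000e-01  1.51014e+02  2.94330e+01]
[4.1000e-01 1.0000e-02 1.4670e+00 7.0786e+01 4.3525e+01]
4.6333 [-2.15751028e-01  2.80626008e-01  1.32663880e+00 -5.61125592e-04
  1.53428012e+00 -1.61017468e+00]
```

View pics/w_mat.png

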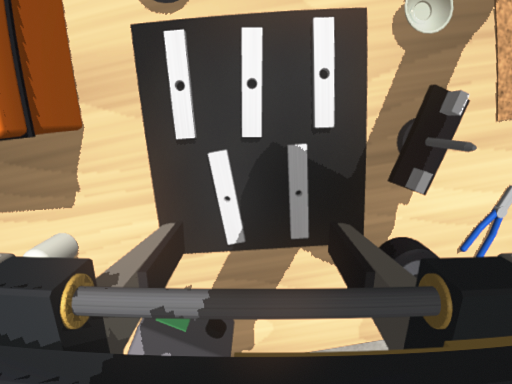

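View pics/w_stand.png

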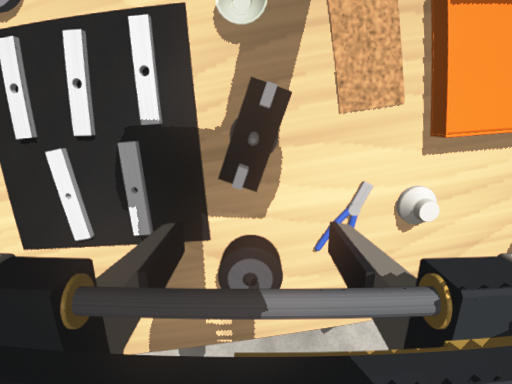

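The wrist view confirms it: holes at (180,85), (252,84) and (323,73) are about 10 px across, and those at (227,198) and (298,192) about 6 px. So the near row fits and the far row is tight. Next I need the rod and plate precisely.

```bash
python3 - <<'E'
import cv2
p=cv2.imread("pics/w_stand.png")
cv2.imwrite("pics/z1.png",cv2.resize(p[60:210,200:310],None,fx=4,fy=4,interpolation=cv2.INTER_CUBIC))
p=cv2.imread("pics/w_mat.png")
cv2.imwrite("pics/z2.png",cv2.resize(p[70:210,380:500],None,fx=4,fy=4,interpolation=cv2.INTER_CUBIC))
E
```

```text
(no output)
```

View pics/z1.png

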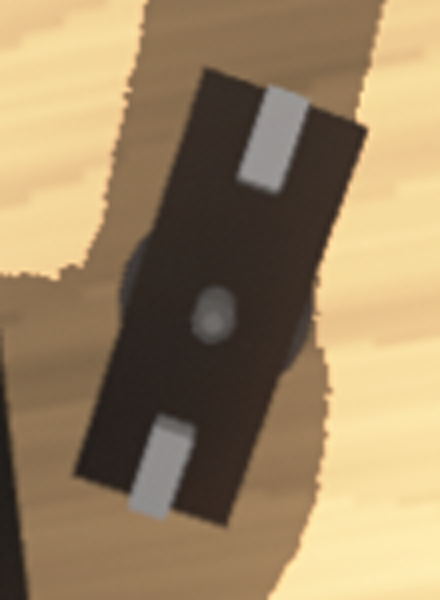

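View pics/z2.png

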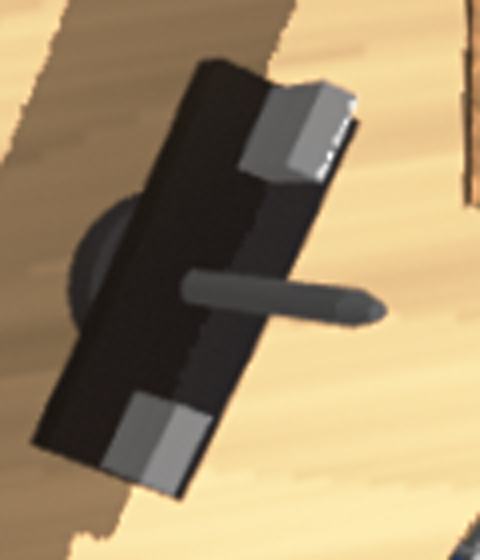

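```bash
python3 - <<'E'
from h import *
c=cam("wrist","w_stand2")
k=lambda l:np.array(l,float)/4+[200-.375,60-.375]
P=toplane(c,k([(203,68),(368,128),(227,526),(75,474)]),.034);print(np.round(P,4),P.mean(0))
d=(P[1]+P[0]-P[2]-P[3])[:2];print("yaw",math.degrees(math.atan2(d[1],d[0])),np.linalg.norm(d)/2, np.linalg.norm(P[0]-P[1]))
print("tip",toplane(c,k([(213,322)]),.125),"base of rod at plate",toplane(c,k([(213,296)]),.034))
f=k([(268,85),(308,100),(277,184),(240,174),(162,432),(194,443),(164,519),(128,507)])
F=toplane(c,f,.062);print(np.round(F,4),F[:4].mean(0),F[4:].mean(0),F.mean(0))
o,w=rays(c,k([(213,322)]));print("cam",o)
E
```

```text
[[ 0.5055 -0.0015  0.034 ]
 [ 0.5346  0.0507  0.034 ]
 [ 0.6644 -0.0215  0.034 ]
 [ 0.6353 -0.0729  0.034 ]] [ 0.58495497 -0.01130904  0.034     ]
yaw 151.06528232416596 0.14833312686840439 0.059771135565424134
tip [[ 0.58483595 -0.01155875  0.125     ]] base of rod at plate [[ 0.58132997 -0.01176968  0.034     ]]
[[ 0.5182  0.0176  0.062 ]
 [ 0.5249  0.0294  0.062 ]
 [ 0.5488  0.0153  0.062 ]
 [ 0.5437  0.0041  0.062 ]
 [ 0.6217 -0.0363  0.062 ]
 [ 0.6273 -0.0264  0.062 ]
 [ 0.6515 -0.0413  0.062 ]
 [ 0.6451 -0.0527  0.062 ]] [0.53389903 0.01661765 0.062     ] [ 0.63640098 -0.0391855   0.062     ] [ 0.58515    -0.01128392  0.062     ]
cam [ 0.56546028 -0.00504357  0.4500379 ]
```

```bash
cat >> h.py <<'E'
ROD=np.array([0.585,-0.0115])
J=math.radians(61)
Uy=np.array([math.sin(J),-math.cos(J)])  # tool y at stack yaw
def F(): return np.round(bot.current_contact_force(),1)
E
python3 - <<'E'
from h import *
p=ROD-0.058*Uy; r=rot(J)
bot.set_gripper(0.45,50)
bot.goto([*p,0.16],r)
bot.line_to([*p,0.037],max_speed=.1)
print("down",F(),bot.current_ee_pos())
bot.set_gripper(0,55); print("op",bot.current_opening(),F())
bot.line_to([*p,0.045],max_speed=.05); print(F(),bot.current_opening())
cam("scene","s_lift0")
bot.line_to([*p,0.165],max_speed=.08); print(F(),bot.current_ft_torque())
cam("scene","s_lift"); cam("wrist","w_lift")
print(bot.current_clock())
E
```

```text
down [-0.   0.8 -0.3] [0.53494419 0.01649125 0.03773497]
op 0.14881162376165236 [-0.3  0.7  1.3]
[ 0.4 -0.9 -2.2] 0.15057365259248603
[-0.5  0.8 -3.1] [0.0558766  0.14728536 0.01749973]
10.2417
```

```bash
python3 - <<'E'
import cv2
p=cv2.imread("pics/s_lift.png")[90:260,150:300]
q=cv2.imread("pics/w_lift.png")
cv2.imwrite("pics/z3.png",cv2.hconcat([cv2.resize(p,(340,384)),q[:, 40:470]]))
E
```

```text
(no output)
```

View pics/z3.png

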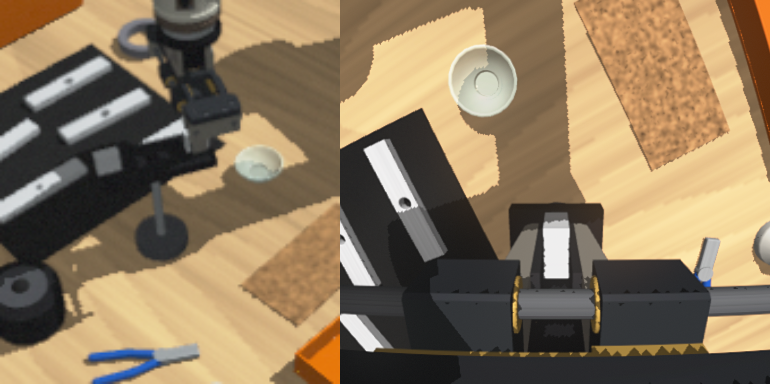

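The plate is held level and clear of the rod tip. Now to the cork.

```bash
python3 - <<'E'
from h import *
p=np.array([0.418,0.171]); r=rot(math.radians(90))
q=ROD-0.058*Uy
bot.line_to([*q,0.185],max_speed=.1)
bot.goto([*p,0.10],r)
bot.line_to([*p,0.035],max_speed=.1)
z=0.035
while z>0.0185:
    z-=0.003 if z>.027 else 0.001
    bot.line_to([*p,z],max_speed=.04); f=F()
    if f[2]>-1 : break
print("z",z,f)
bot.set_gripper(0.45,40)
bot.line_to([*p,0.12],max_speed=.15)
bot.goto([0.60,0.10,0.28],rot(math.radians(80)))
cam("wrist","w_cork");print(bot.current_clock(),F())
E
```

```text
z 0.018999999999999996 [-4.5 -1.6 10.1]
17.1833 [-0.9  0.4  0.4]
```

View pics/w_cork.png

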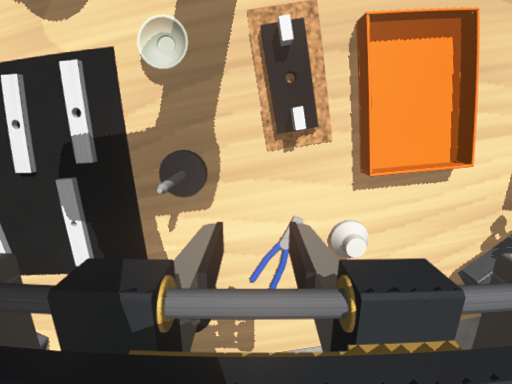

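The plate lies flat on the cork, with its hole at (290,77). With the foot uncovered, I'll refine the rod position and measure the bars with their holes.

```bash
cat >> h.py <<'E'
def holebars(c,thr=120,z=.014):
    "bars with hole centroid and hole area (mm2)"
    hsv=cv2.cvtColor(c["pixels"],cv2.COLOR_BGR2HSV)
    m=((hsv[...,2]>thr)&(hsv[...,1]<60)).astype(np.uint8)*255
    ks,hi=cv2.findContours(m,cv2.RETR_CCOMP,cv2.CHAIN_APPROX_NONE)
    out=[]
    for i,k in enumerate(ks):
        if hi[0][i][3]>=0 or cv2.contourArea(k)<500: continue
        P=(toplane(c,k[:,0,:],z)[:,:2]*1000).astype(np.float32)
        (x,y),(w,h),a=cv2.minAreaRect(P)
        if w<h:w,h,a=h,w,a+90
        a=(a+90)%180-90
        if not(135<w<165 and 22<h<38): continue
        hole=None;j=hi[0][i][2];best=15
        while j>=0:
            A=cv2.contourArea(ks[j])
            if A>best: best=A;M=cv2.moments(ks[j]);hole=(toplane(c,[(M["m10"]/M["m00"],M["m01"]/M["m00"])],z)[0,:2],A)
            j=hi[0][j][0]
        out.append((x/1000,y/1000,a,w,h,hole))
    return sorted(out,key=lambda b:-b[1])
E
python3 - <<'E'
from h import *
c=cam("wrist")
s=c["pixels"]; cv2.imwrite("pics/z4.png",cv2.resize(s[140:210,145:225],None,fx=7,fy=7,interpolation=cv2.INTER_CUBIC))
bot.goto([0.55,-0.24,0.24],rot(math.radians(80)))
c=cam("wrist","w_m2")
for b in holebars(c):print([np.round(v,3) for v in b[:5]],b[5])
print(bot.current_clock())
E
```

```text
[np.float64(0.466), np.float64(-0.151), np.float64(-7.316), np.float64(150.889), np.float64(29.431)] (array([ 0.46554314, -0.15017994]), 100.0)
[np.float64(0.634), np.float64(-0.211), np.float64(-6.248), np.float64(148.745), np.float64(26.401)] None
[np.float64(0.462), np.float64(-0.255), np.float64(-10.432), np.float64(150.805), np.float64(29.357)] (array([ 0.46198603, -0.253946  ]), 99.0)
[np.float64(0.446), np.float64(-0.356), np.float64(-6.289), np.float64(150.848), np.float64(31.828)] (array([ 0.4452956 , -0.35613309]), 88.0)
18.5833
```

View pics/z4.png

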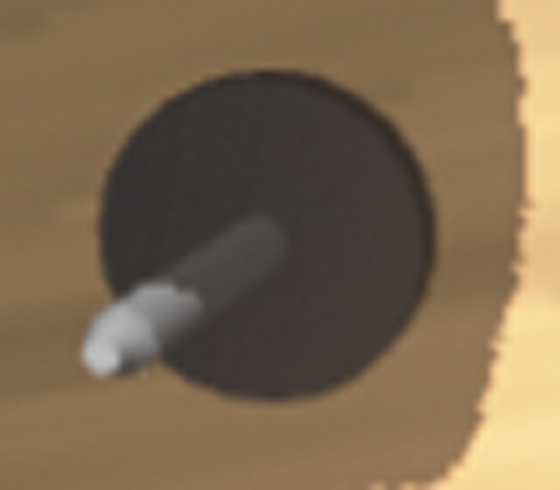

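View pics/w_m2.png

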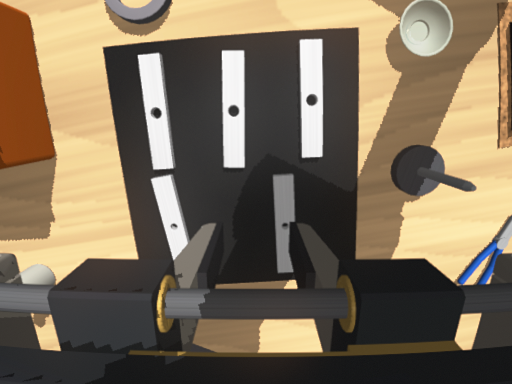

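The script marks three wide bars in the near row, with holes at (0.4655,-0.150), (0.462,-0.254) and (0.445,-0.356). I'll pick the first and try it on the rod with force monitoring.

```bash
cat >> h.py <<'E'
def pick(hole,yawdeg,zt=0.0045):
    """grip bar at its robot-side end; camera side outward"""
    jw=math.radians(yawdeg+90); uy=np.array([math.sin(jw),-math.cos(jw)])
    p=np.array(hole)-0.06*uy
    bot.set_gripper(0.5,55)
    bot.goto([*p,0.11],rot(jw))
    bot.line_to([*p,0.03],max_speed=.15)
    bot.line_to([*p,zt],max_speed=.05)
    f0=F()
    bot.set_gripper(0,55)
    print("grip op",round(bot.current_opening(),3),"F",f0,F(),"z",np.round(bot.current_ee_pos(),4))
    bot.line_to([*p,0.16],max_speed=.15)
    print("lifted",F(),np.round(bot.current_ft_torque(),3),round(bot.current_opening(),3))
def over_rod(off=(0,0),z=.16):
    p=ROD-0.06*Uy+np.array(off)
    bot.goto([*p,z],rot(J))
    return p
def down(p,zu,dz=.0025,step=.01,zs=.15,flim=12):
    p=np.array(p);z=zs
    end=zu+dz+.001
    while z>end+1e-6:
        z=max(z-step,end)
        bot.line_to([*p,z],max_speed=.06); f=F()
        print(round(z,3),f, np.round(bot.current_ee_pos()[:2]-p,4))
        if f[2]>flim or np.hypot(*f[:2])>flim: print("STOP");return z
    return z
E
python3 - <<'E'
from h import *
c=cam("wrist"); print("tip pred",proj(c,[[*ROD,.125],[*ROD,.02]]))
s=c["pixels"]; cv2.imwrite("pics/z5.png",cv2.resize(s[135:205,380:490],None,fx=7,fy=7,interpolation=cv2.INTER_CUBIC))
pick((0.4655,-0.1502),-7.3)
p=over_rod()
cam("wrist","w_o1");cam("scene","s_o1");cam("top","t_o1");print(bot.current_clock())
E
python3 -c "
import cv2
a=cv2.imread('pics/s_o1.png')[110:230,150:290];b=cv2.imread('pics/t_o1.png')[130:250,230:350]
cv2.imwrite('pics/z6.png',cv2.hconcat([cv2.resize(a,(400,340)),cv2.resize(b,(340,340))]))"
```

```text
tip pred [[473.10923387 187.9891733 ]
 [420.34275582 171.07775924]]
grip op 0.297 F [ 0.2  0.2 -1.1] [-0.1  0.8  1.5] z [ 0.4062 -0.1427  0.0048]
lifted [ 0.5 -0.1 -1. ] [0.013 0.065 0.014] 0.297
23.7167
```

View pics/z5.png

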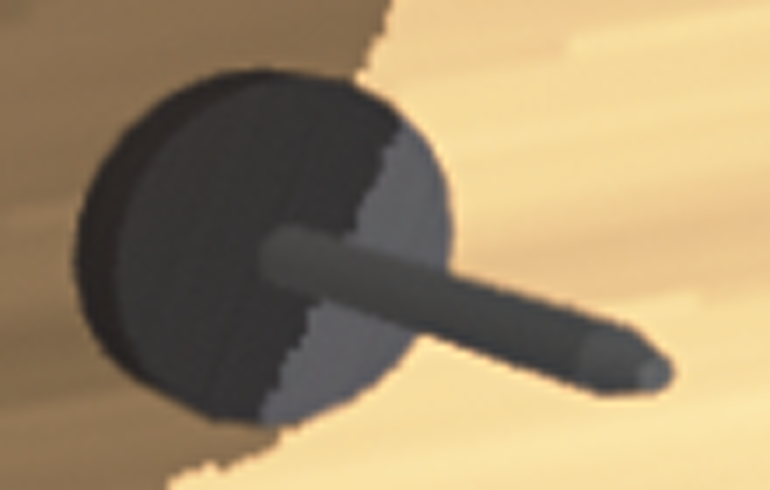

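View pics/w_o1.png

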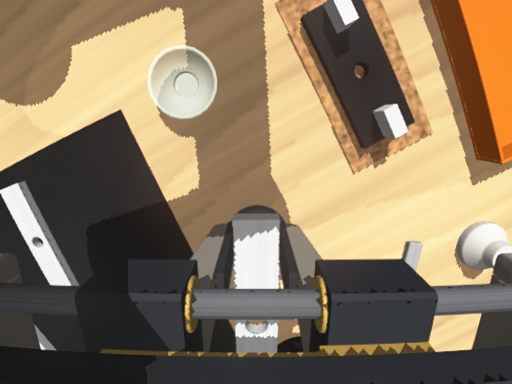

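View pics/z6.png

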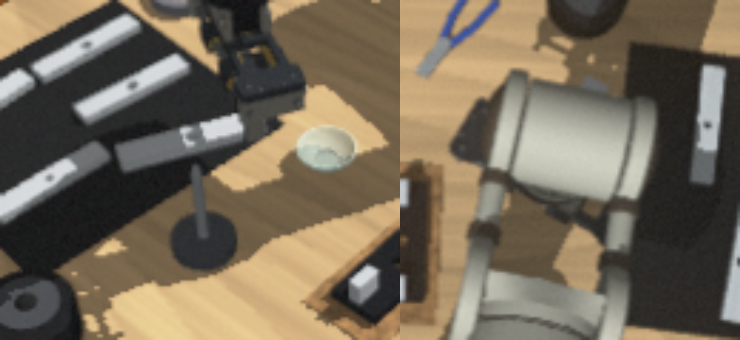

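The predicted rod tip (473,188) matches the picture (473.6,188.1), and the bar is level over it. Down.

```bash
python3 - <<'E'
from h import *
p=ROD-0.06*Uy
down(p,.020)
print(bot.current_clock())
cam("scene","s_d1")
E
python3 -c "
import cv2
a=cv2.imread('pics/s_d1.png')[110:230,150:290]
cv2.imwrite('pics/z7.png',cv2.resize(a,(700,600)))"
```

```text
0.14 [-0.2  0.3 -0.3] [-0.0004 -0.    ]
0.13 [-0.1  0.1 -0.3] [-0.0004  0.0001]
0.12 [-0.2  0.1 -1.2] [-0.0005  0.0001]
0.11 [ 0.4  0.1 -0.3] [-0.0004  0.0001]
0.1 [-0.4 -0.3 -0.5] [-0.0004  0.    ]
0.09 [ 0.6 -0.3 -2. ] [-0.0004  0.    ]
0.08 [ 0.3 -0.1 -1. ] [-0.0004  0.    ]
0.07 [-0.5 -0.1 -1. ] [-0.0003  0.    ]
0.06 [-0.1 -0.  -1.2] [-0.0003  0.    ]
0.05 [ 0.2  0.8 -0.7] [-0.0003  0.    ]
0.04 [ 0.1 -0.1 -0.6] [-0.0003  0.    ]
0.03 [ 0.3  1.2 -1.2] [-0.0003 -0.    ]
0.024 [ 0.1  0.1 -0.7] [ 0. -0.]
27.9417
```

View pics/z7.png

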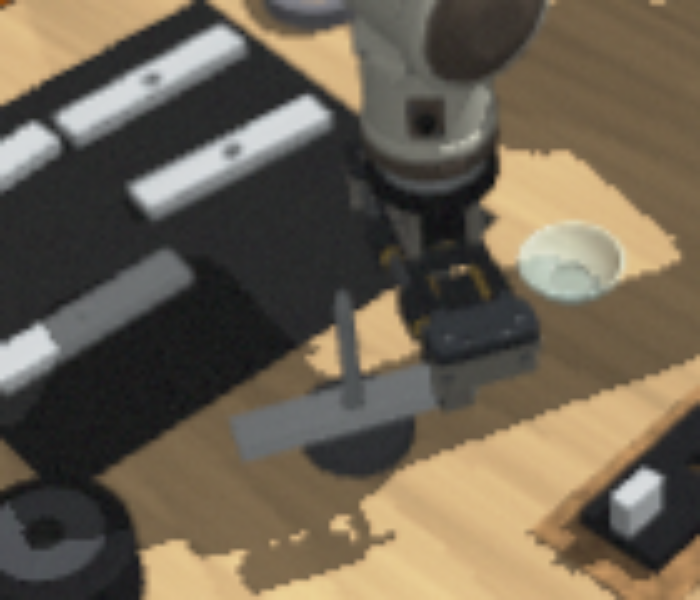

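The bar went down freely and the rod rises through it. I'll release it and look at the bars again.

```bash
cat >> h.py <<'E'
def release(p,zup=.17):
    bot.set_gripper(0.5,55); z=bot.current_ee_pos()[2]
    bot.line_to([*p,zup],max_speed=.2)
def look(name,x=.57,y=-.22,z=.26):
    bot.goto([x,y,z],rot(math.radians(80)))
    c=cam("wrist",name)
    for b in holebars(c,90):print([round(float(v),4) for v in b[:5]],b[5])
    return c
E
python3 - <<'E'
from h import *
p=ROD-0.06*Uy
release(p); look("w_m3"); print(bot.current_clock())
E
```

```text
[0.6334, -0.2108, -6.3155, 151.4456, 28.594] (array([ 0.63247749, -0.21081123]), 28.5)
[0.4622, -0.2542, -10.1973, 150.7375, 30.8874] (array([ 0.46181567, -0.25397546]), 81.0)
[0.4464, -0.3556, -6.1594, 151.8457, 33.1248] (array([ 0.44614594, -0.35557688]), 66.0)
30.4
```

View pics/w_m3.png

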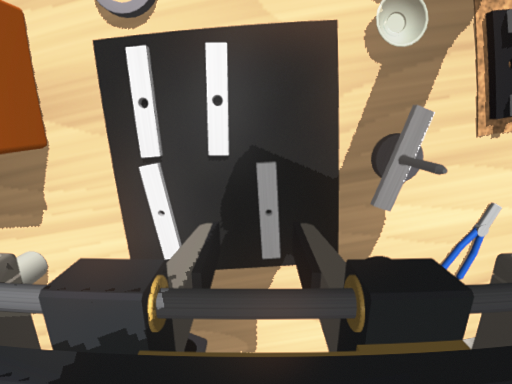

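Bar 1 lies on the foot at about (403,158), and the mat is otherwise unchanged. Next is the second wide bar.

```bash
python3 - <<'E'
from h import *
pick((0.4618,-0.2540),-10.3)
p=over_rod()
z=down(p,.032,step=.015)
if z<.04:
    release(p); look("w_m4",y=-.23)
print(bot.current_clock())
E
```

```text
grip op 0.296 F [ 0.1 -0.2 -0.3] [-0.5  0.5  1.3] z [ 0.403  -0.2434  0.0048]
lifted [ 0.1 -0.7 -1.5] [-0.012  0.083  0.068] 0.292
0.135 [ 0.9  0.2 -1.7] [-0.0002 -0.0001]
0.12 [ 0.4 -0.4 -1.2] [-0.0004  0.0001]
0.105 [-0.5  0.4 -0.8] [-0.0004  0.0001]
0.09 [-0.5 -0.8 -1.7] [-0.0004  0.    ]
0.075 [ 0.6 -0.  -1.5] [-0.0004  0.    ]
0.06 [-0.2  1.1 -1.9] [-0.0003  0.    ]
0.045 [-0.4 -0.1 -2.2] [-0.0004  0.    ]
0.036 [-0.3 -0.2 -2.2] [ 0.0002 -0.0001]
[0.6335, -0.2108, -6.3298, 151.426, 28.7205] (array([ 0.6323634 , -0.21103875]), 27.5)
[0.4463, -0.3557, -6.342, 151.8619, 33.3491] (array([ 0.44601151, -0.35559902]), 67.0)
41.2333
```

View pics/w_m4.png

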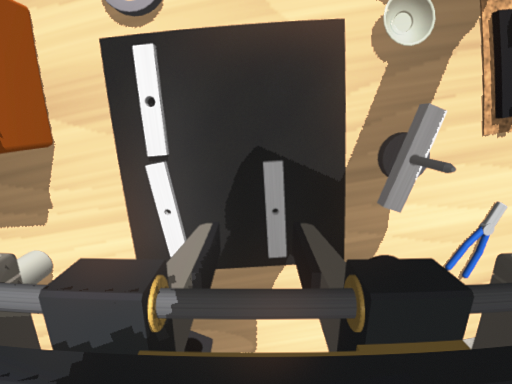

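The second bar is stacked. Now the third wide bar.

```bash
python3 - <<'E'
from h import *
pick((0.4458,-0.3558),-6.2)
p=over_rod()
z=down(p,.044,step=.015)
if z<.052:
    release(p); look("w_m5",x=.69,y=-.25,z=.22)
print(bot.current_clock())
E
```

```text
grip op 0.299 F [-0.7 -0.   0.3] [-0.6 -0.1  1.8] z [ 0.3863 -0.3496  0.0048]
lifted [ 0.1 -0.4 -1.8] [ 0.053  0.096 -0.009] 0.294
0.135 [-0.8 -0.5 -0.8] [-0.0002 -0.    ]
0.12 [-1.2 -0.  -1.4] [-0.0005  0.0001]
0.105 [-0.  -0.5 -0.5] [-0.0003  0.    ]
0.09 [-0.1 -1.2 -0.5] [-0.0003 -0.0001]
0.075 [-0.3 -0.1 -1.7] [-0.0003 -0.0001]
0.06 [-0.5 -0.5 -0.7] [-0.0002 -0.0001]
0.048 [ 0.1 -0.6 -0.8] [ 0.0002 -0.0002]
[0.6335, -0.2107, -6.0834, 151.3954, 30.1344] (array([ 0.63376308, -0.21144157]), 53.0)
[0.6071, -0.3704, 0.1619, 152.0223, 33.4007] (array([ 0.60666218, -0.37015705]), 27.0)
52.3
```

View pics/w_m5.png

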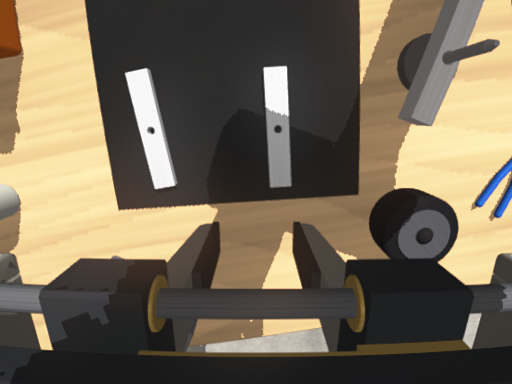

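Stack is at three. The right-hand small-hole bar is at (0.6338,-0.2114). The left one was knocked and now reads (0.6067,-0.3702), yaw about 0°. I'll take the tray pose from the top camera and place both.

```bash
cat >> h.py <<'E'
def tray(c):
    h=cv2.cvtColor(c["pixels"],cv2.COLOR_BGR2HSV)
    m=((h[...,1]>180)&(h[...,0]<20)&(h[...,2]>50)).astype(np.uint8)*255; m[:,230:]=0; m[260:]=0
    k=max(cv2.findContours(m,cv2.RETR_EXTERNAL,cv2.CHAIN_APPROX_NONE)[0],key=cv2.contourArea)
    return cv2.minAreaRect((toplane(c,k[:,0,:],.038)[:,:2]*1000).astype(np.float32))
E
python3 - <<'E'
from h import *
c=cam("top","t_5"); print(tray(c))
pick((0.6338,-0.2114),-6.1)
print(bot.current_clock())
E
```

```text
((528.5987548828125, 347.4091796875), (161.44815063476562, 218.19699096679688), 85.61817932128906)
grip op 0.295 F [ 0.5  0.2 -0.1] [0.  1.1 1.6] z [ 0.5744 -0.2051  0.0049]
lifted [-0.5  0.3 -1.7] [0.002 0.075 0.011] 0.297
56.2083
```

```bash
cat >> h.py <<'E'
TC=np.array([.529,.344]); TY=math.radians(-4)
def to_tray(s):
    jw=TY+math.pi/2; ux=np.array([math.cos(TY),math.sin(TY)]);uy=np.array([-ux[1],ux[0]])
    p=TC+s*uy-0.06*ux
    q=bot.current_ee_pos(); bot.line_to([q[0],q[1],.20],max_speed=.15)
    bot.goto([*p,.20],rot(jw)); bot.line_to([*p,.06],max_speed=.15)
    z=.06
    while z>.0076:
        z=max(z-.009,.0075); bot.line_to([*p,z],max_speed=.06); f=F()
        if np.linalg.norm(f)>10: print("STOP",z,f);break
    print("placed",z,f)
    bot.set_gripper(0.4,55); bot.line_to([*p,.2],max_speed=.2)
E
python3 - <<'E'
from h import *
to_tray(.03)
look("w_m6",x=.66,y=-.30,z=.22)
print(bot.current_clock())
E
```

```text
placed 0.0075 [ 0.3  0.2 -0.7]
[0.607, -0.3712, 0.167, 152.0875, 32.0361] (array([ 0.60612107, -0.37072765]), 31.0)
65.625
```

View pics/w_m6.png

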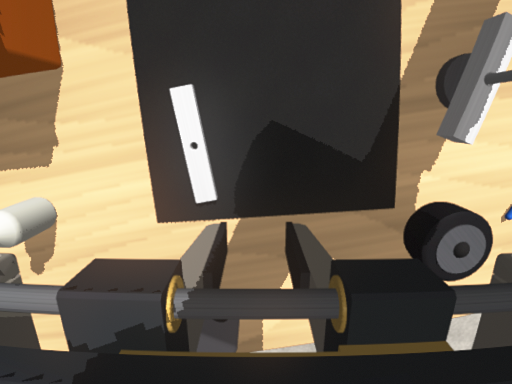

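```bash
python3 - <<'E'
from h import *
pick((0.6064,-0.3706),0.4)
to_tray(-.03)
bot.goto([0.60,0.15,0.30],rot(math.radians(85)))
c=cam("wrist","w_t"); print(bot.current_clock())
E
```

```text
grip op 0.296 F [-0.5  0.3  0.3] [-0.8  0.3  1.6] z [ 0.5466 -0.3712  0.0048]
lifted [-0.7  0.2 -1.2] [0.02  0.063 0.022] 0.299
placed 0.0075 [ 0.3 -0.2 -1.2]
77.825
```

View pics/w_t.png

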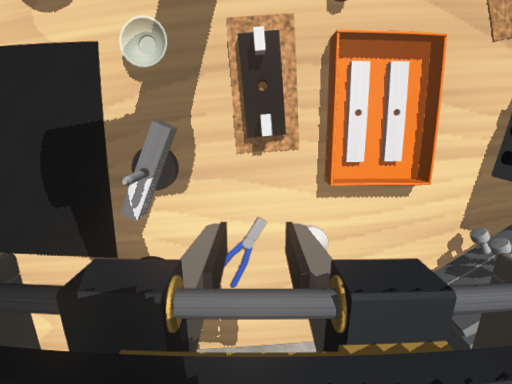

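Both tight bars lie flat in the tray, at (358,112) and (397,112), and the stack is at (150,172). Next, the plate's exact position on the cork.

```bash
python3 - <<'E'
from h import *
bot.goto([0.50,0.16,0.25],rot(math.radians(90)))
c=cam("wrist","w_p")
h=cv2.cvtColor(c["pixels"],cv2.COLOR_BGR2HSV)
C0=proj(c,[[.476,.171,.017]])[0];print(C0)
m=(h[...,2]<75).astype(np.uint8)*255
k=[k for k in cv2.findContours(m,cv2.RETR_EXTERNAL,cv2.CHAIN_APPROX_NONE)[0] if cv2.pointPolygonTest(cv2.convexHull(k),tuple(map(float,C0)),False)>0]
for q in k: print(cv2.contourArea(q),cv2.minAreaRect((toplane(c,q[:,0,:],.017)[:,:2]*1000).astype(np.float32)))
u,v=map(int,C0); s=c["pixels"][max(0,v-90):v+90,u-70:u+70]; print(u-70,max(0,v-90))
cv2.imwrite("pics/z8.png",cv2.resize(s,None,fx=4,fy=4,interpolation=cv2.INTER_CUBIC)[:600])
E
```

```text
[263.31340461 156.30316433]
3718.0 ((477.10626220703125, 170.37454223632812), (58.7673225402832, 148.01824951171875), 89.91819763183594)
63377.0 ((644.6614990234375, 161.415283203125), (1016.4564208984375, 545.27099609375), 89.9986801147461)
193 66
```

View pics/z8.png

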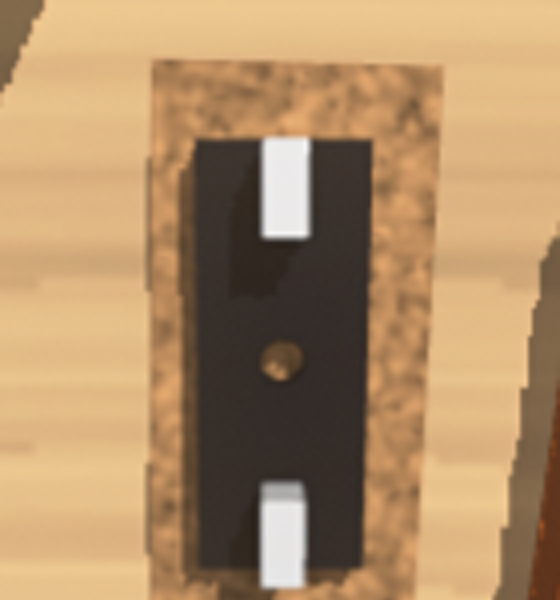

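```bash
python3 - <<'E'
from h import *
p=np.array([.418,.1708])
bot.set_gripper(.45,55)
bot.goto([*p,.12],rot(math.radians(90)))
bot.line_to([*p,.021],max_speed=.08); print(F())
bot.set_gripper(0,55); print(bot.current_opening(),bot.current_ee_pos())
bot.line_to([*p,.195],max_speed=.12); print(F(),bot.current_ft_torque())
q=ROD-.058*Uy
bot.goto([*q,.195],rot(J))
bot.line_to([*q,.165],max_speed=.08)
cam("scene","s_p1"); cam("wrist","w_p1"); print(bot.current_clock())
E
python3 -c "
import cv2
a=cv2.imread('pics/s_p1.png')[100:230,140:290]
cv2.imwrite('pics/z9.png',cv2.resize(a,None,fx=4.5,fy=4.5))"
```

```text
[-0.6  0.6 -0.4]
0.1464573412322309 [0.41806596 0.17085962 0.02111468]
[ 1.  -0.  -2.1] [-0.01378409  0.18600622 -0.01575467]
84.2833
```

View pics/z9.png

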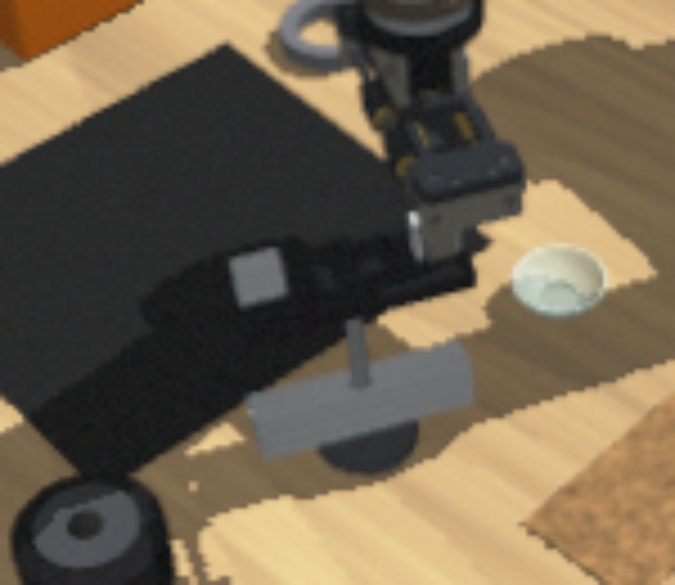

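The plate is held level and lined up over the stack. Lowering with force checks.

```bash
python3 - <<'E'
from h import *
q=ROD-.058*Uy
z=down(q,.056,dz=.0178,step=.012,zs=.165,flim=10)
if z<.08:
    while z>.0725:
        f=F()
        if f[2]>1: break
        z-=.0007; bot.line_to([*q,z],max_speed=.03)
    print("z",z,F())
    cam("scene","s_p2")
print(bot.current_clock())
E
python3 -c "
import cv2
a=cv2.imread('pics/s_p2.png')[100:230,140:290]
cv2.imwrite('pics/z10.png',cv2.resize(a,None,fx=4.5,fy=4.5))"
```

```text
0.153 [ 0.7  0.1 -2.8] [-0.0005  0.0001]
0.141 [ 0.5  0.8 -1.9] [-0.0005  0.0001]
0.129 [ 0.5 -0.  -2.5] [-0.0005  0.0001]
0.117 [-0.5  0.3 -3. ] [-0.0005  0.0001]
0.105 [ 0.1  0.4 -2.2] [-0.0005  0.0001]
0.093 [-0.7 -0.3 -1.3] [-0.0005  0.0001]
0.081 [-0.4 -0.  -2.8] [-0.0005  0.0001]
0.075 [-0.2  0.  -2.9] [-0. -0.]
z 0.07339999999999999 [-4.2  0.8  5.7]
87.5333
```

View pics/z10.png

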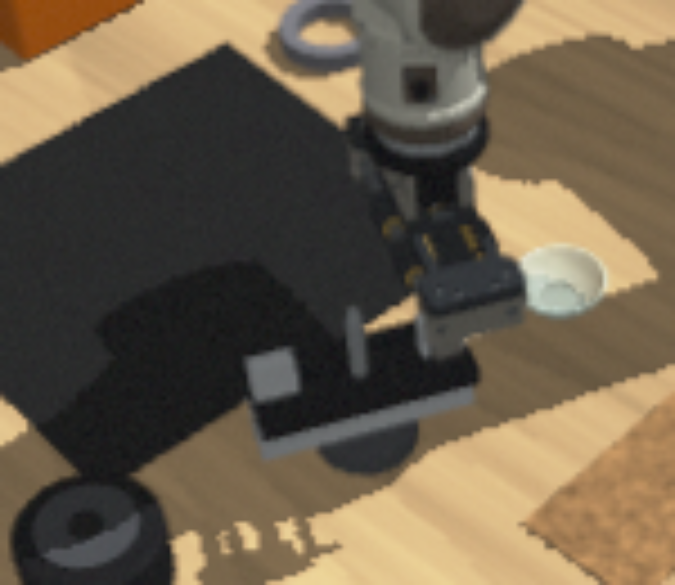

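```bash
python3 - <<'E'
from h import *
q=ROD-.058*Uy
bot.set_gripper(.45,55); bot.line_to([*q,.2],max_speed=.15)
bot.goto([0.59,0.12,0.30],rot(math.radians(85)))
c=cam("wrist","w_f"); d=cam("scene","s_f"); print(bot.current_clock(),F())
print("tip pred",proj(d,[[*ROD,.125]]))
cv2.imwrite("pics/z11.png",cv2.hconcat([cv2.resize(d["pixels"][140:230,180:270],(384,384)),c["pixels"][:,:416]]))
E
```

```text
89.8667 [-0.3 -0.4  0.9]
tip pred [[217.37966691 168.11329056]]
```

View pics/z11.png

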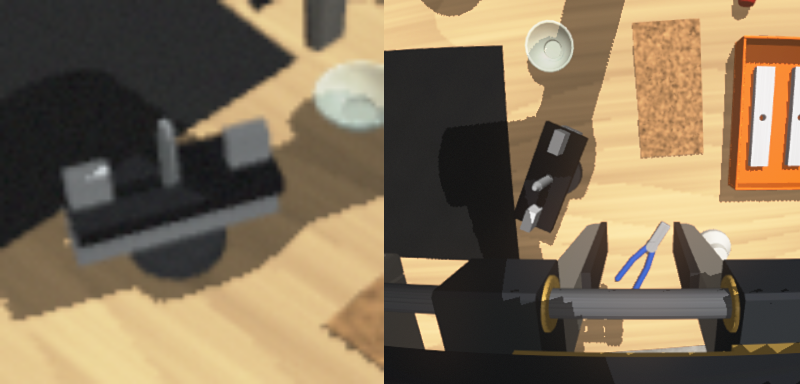

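The plate lies flat on the stack with the rod through it. The tray holds two bars, the bystanders are in place and the gripper is clear.

```bash
python3 - <<'E'
from h import *
bot.hold(0.5); bot.job_done(); print(bot.current_clock())
E
```

```text
the job is handed in; nothing more can be done
the job is handed in; nothing more can be done
```

The job is done and handed in at about 90 s of the 210 s allowed; the robot reported no verdict.

- **Sorting:** I laid the plate on the large cork and slid the three bars with wide holes onto the rod. The two bars with small holes went into the tray, and the plate then went back on top. One of the small-hole bars had been knocked aside partway through, so I measured it again before picking it.
- **Forces:** The bars and plate went down the rod with no more than about 3 N, and the plate met the stack at the expected height. The firmest contact I read was about 10 N, when setting the plate on the cork.
- **Last pictures:** They show the plate lying flat over the rod, both bars in the tray, the gripper clear and nothing else visibly moved. I judged the final plate and stack by eye and did not measure tilt or offset. The bars under the plate are mostly hidden in that view.

No check failed or disagreed.

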